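# Pop a paint pot out of its dispenser and stop it on the chute

### The arm

A 6-joint arm with a two-finger parallel gripper is mounted at the origin on a cart in front of the work surface, level with it; the furniture and walls round the work are solid. World frame = base frame: x ahead of the robot, y to its left, z up, the work surface at z = 0. Lengths are in mm, angles in rad, forces in N, time in s.
With the tool pointing down it reaches from about 275 to 1000 mm from the base axis. Payload 8.4 kg.
Tool frame: the origin (TCP) lies at the centre of the arm's flange, where the gripper is bolted on; the fingertips stand r.tip_extent ahead of it and the grasp point (between the pads) lies 155 mm ahead of it (r.tip_extent is the distance from the TCP to the fingertips, in mm); z points along the fingers, y is the line along which they close (so a half turn about z gives the same grasp; the last joint's range is limited). The gripper opens to 85 mm and grips with 20 to 120 N. Pads are 22 mm wide; open, the fingers measure 114 mm over their backs; the gripper's body (76 mm by 85 mm) begins 54 mm behind the grasp point. The pads swing forward as they close: fully open they stand 13 mm farther back than shut.
Start: joints at [-1.317, 0.353, 1.633, -0, 1.155, -0.002], TCP at [158.136, -604.667, 404.681] pointing down, gripper open.
Joint ranges: [-2.63, 2.63], [-0.92, 2.1], [0.06, 2.66], [-1.3, 4.44], [0, 2.69], [-3.02, 3.02]. Speed limits (rad/s): [2.22, 2.22, 2.79, 3.14, 3.14, 3.14].

### API

Orientations are given as a rotation vector (axis times angle).
In Python, from cell import status, viewer, r gives the robot as it stands.
- The arm moves only by the tool arm_command, never from a script. Its argument "plan" is a list of rows, each an object with "claw": the opening in per cent of the stroke, from 0 (shut) to 100 (fully open); "offset": the shift along the world's x, y, z in mm, a list of three; "roll": the turn about the world's z in rad. A call has 1 to 12 rows; each row shifts and turns the commanded pose from where the row before left it; what a row does not reach is not made up. A row lasts 1/10 s, in which the tool goes at most 50 mm and 8.59 degrees, less where a joint would pass 70% of its speed; a pose out of reach is approached as far as the arm can. A call is refused whole if a number of a shift passes 50 or a number of a turn 0.15, either way. A call with a gripper value outside its range is refused whole. The fingers move at their own pace and stop on an object; the grip force is fixed at half the most. Time passes only in rows, so rows that do not move let the fingers close. It gives the time, the measured TCP pose, the force, the opening and the grip force at its end, in the units of the state.
- status.read_state(): the state, without advancing time (a new reading comes with each control period).
- viewer.grab_frame(name): name is "scene" or "top" or "wrist"; returns the picture (400x640x3 uint8, red, green, blue); there is no depth.
- viewer.camera_info(name): a dict with "fov_y" (degrees; the focal length in pixels is half the picture's height over the tangent of half this angle, whatever the lens; pixels are square), "cx", "cy" (the principal point, pixels), "pose" (4x4, takes a point from camera to world coordinates). Camera axes: x right, y down, z forward; pixel columns grow to the right and rows downward; lengths in mm; the calibration is good to about 2 mm. The wrist camera is an equidistant fisheye: a pixel r from the principal point sees the ray r / f radians off the axis. A picture is of the moment at which its call begins: read the wrist's pose just before it. camera_info takes no time and is no camera call; for the wrist camera it gives the pose at the moment of the call.
- r.hand_in(): hands the job in; it is judged then, once.
The state is a dict: "time_s": time; "q": joint angles; "dq": joint speeds; "tau": joint torques, N m; "tcp_pos": TCP position; "ee_rot": TCP orientation; "contact_force": force on the tool from outside, world axes, zero at the start; "moment": the same for the moment, N m; "width": finger opening in mm; "finger_force": force on a finger pad.
Only numpy, scipy, OpenCV 4.12 (cv2) and the standard library are available. Lean on these libraries where they do the work, as an engineer would, in place of code of your own. Each camera call takes 0.05 s, during which the arm holds its last target. There are 200 camera calls.

### The job

Press the dispenser's thumb bar down with one finger so that the white paint pot pops out of its nest, and have the other finger standing in the chute to stop the pot before it slides out at the foot. Do not grasp, pinch or lift the pot, do not disturb the other pots and the jar, and finish while still holding the pot stopped on the chute, clear of its nest, with the finger.

Things in the scene. Friction and masses are not known exactly. Their poses are not given: they have to be found in the camera images.
- chute: Fixed sloping chute (plywood sides, polished aluminium floor: things slide down it). Origin: on the floor's centre, 50 mm above the table. +x uphill along the floor (15 deg slope, foot towards the robot), +y level across, to the left seen from the foot, +z square off the floor. Floor from x=-78 mm (open foot) to +34; inner width 44 mm; walls 5 mm thick, 16 mm above the floor.
- trap_spot (a point): Point on the chute floor's centre line, 57 mm downhill of the chute's origin, level across from the thumb bar as it is when pressed. A finger standing here in the chute, its tip 3 to 28 mm above the floor, stops the pot. Axes as the chute's.
- thumb_bar (a point): Middle of the thumb bar: round steel bar, 20 mm thick, 44 mm long, lying level along the chute's y outside its left (+y) wall, 36 to 80 mm from the chute's centre line (middle 58). The point is on its axis, 10 mm below its top. Bar top 64 mm above the table when up, 55 when fully down: then still 20 mm higher than the chute floor at trap_spot.
- ejector (a joint): Angle of the ejector rocker, rad: 0 = thumb bar up (spring return), 0.18 = fully down at its stop. Pressing the bar straight down 9 mm takes it there against about 3 to 6 N; the plate under the pot rises, and past about 0.08 the pot clears the nest and slides down the chute within half a second.
- white_pot: White paint pot with lid, round, 39 mm in diameter and 40 mm high, about 60 g, standing in the nest. Origin: centre of its underside; z up its axis.
- ochre_pot: Ochre paint pot, 39 mm in diameter, 40 mm high, loose on the table near the dispenser's right side. Origin: centre of its underside. Leave alone.
- green_pot: Open green paint pot, 37 mm in diameter, 34 mm high, loose on the table beyond the thumb bar. Origin: centre of its underside. Leave alone.
- jar: Glass jar, 64 mm in diameter, 82 mm high, loose on the table right of the dispenser. Origin: centre of its underside. Leave alone.
- nest (a point): Centre of the nest at the chute's upper end, on the lifting plate under the pot: 55 mm uphill of the chute's origin and 4 mm deeper than the chute floor. The nest reaches from 34 to 77 mm uphill of that origin. Axes as the chute's.

How it is judged:
By the outcome, as a careful person would: the job done as asked, in the order asked, and still so for the second after the job is handed in, while the arm keeps its last pose, push and grip.
It also fails if it takes over 29 s, if anything falls off the work surface, if the arm or the gripper's body presses on something with over 40 N, if the wrist force passes 120 N, or if a joint passes its speed limit or range.

## Working session

There is one attempt and no reset: what is moved stays moved. The work goes in short steps, Python scripts to look and compute and a tool call to move; the robot and the scene stay as the last step left them, time stands still between calls to the robot, and variables do not carry over. Pictures are saved under pics/ and viewed, at most 10 in all, crops included, and the job is handed in when it is done.

Besides the shell and the picture viewer there is one more tool, called after "Emit:" as a command line: name --argument value ..., lists and objects as JSON in quotes. arm_command: Moves the arm, as the interface text tells. Its arguments: {"type":"object","properties":{"plan":{"type":"array","items":{"type":"object","properties":{"claw":{"type":"number"},"offset":{"type":"array","items":{"type":"number"}},"roll":{"type":"number"}}}}},"required":["plan"]}

```bash
ls; mkdir -p pics
python3 - <<'E'
from cell import status, viewer, r
import cv2,numpy as np
s=status.read_state();print(s['time_s'],s['tcp_pos'],s['ee_rot'],s['width'],r.tip_extent)
for n in("scene","top"):
    im=viewer.grab_frame(n);cv2.imwrite(f"pics/{n}0.png",im[:,:,::-1]);i=viewer.camera_info(n);print(n,i['fov_y'],i['cx'],i['cy'],np.round(i['pose'],3).tolist())
a=cv2.imread("pics/scene0.png");b=cv2.imread("pics/top0.png")
E
```

```text
pics
0.0 [ 158.08009843 -604.4325699   403.9700638 ] [-3.11454773e+00 -4.00553556e-01  2.26369963e-04] 85.40846840988148 173.4
scene 46.2448071458925 320.01593058298073 194.5699365346233 [[-0.83, -0.36, 0.427, 59.607], [-0.558, 0.564, -0.609, 735.387], [-0.021, -0.744, -0.668, 765.149], [0.0, 0.0, 0.0, 1.0]]
top 45.19680051531468 310.766102228527 197.12049723577667 [[0.001, -0.994, 0.11, 406.703], [-1.0, 0.001, 0.015, 72.367], [-0.015, -0.11, -0.994, 1047.448], [0.0, 0.0, 0.0, 1.0]]
```

View pics/scene0.png

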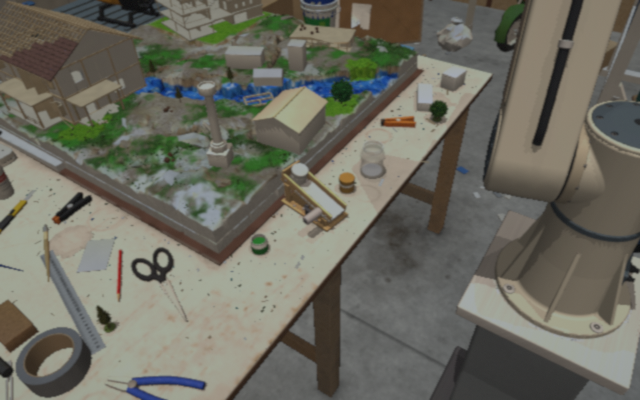

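View pics/top0.png

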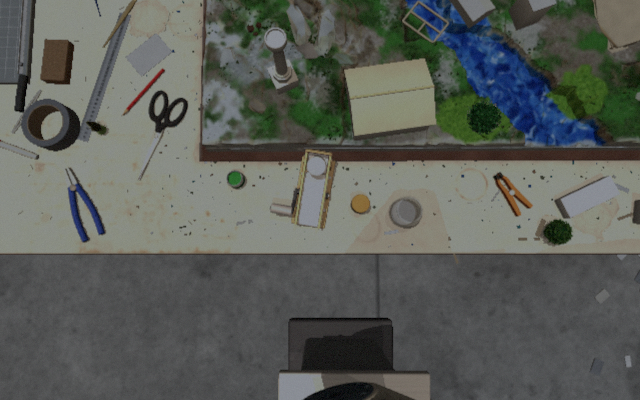

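The scene view shows the dispenser near (315,200), the bar at (312,214) and the white lid at (300,170). In the top view the chute runs from its foot at (309,226) to its top at (318,152), with the bar at (282,207) and the lid at (317,160).

```bash
cat > h.py <<'E'
import numpy as np
from cell import status, viewer, r
def ray(i,u,v,fish=False,h=400):
    f=h/2/np.tan(np.radians(i['fov_y'])/2); d=np.array([u-i['cx'],v-i['cy']])
    if fish:
        n=np.hypot(*d); t=n/f; c=np.r_[d/n*np.sin(t),np.cos(t)]
    else: c=np.r_[d/f,1]
    P=np.array(i['pose']); c=P[:3,:3]@c; return P[:3,3],c/np.linalg.norm(c)
def plane(o,d,z): return o+d*(z-o[2])/d[2]
def tri(*rs):
    A=[np.eye(3)-np.outer(d,d) for o,d in rs]
    X=np.linalg.solve(sum(A),sum(a@o for a,(o,d) in zip(A,rs)))
    return X,[np.linalg.norm(a@(X-o)) for a,(o,d) in zip(A,rs)]
E
python3 - <<'E'
from h import *
T=viewer.camera_info("top");S=viewer.camera_info("scene")
print("bar",tri(ray(T,282,207),ray(S,312,214)))
print("lid",tri(ray(T,317,159),ray(S,300,169)))
for n,p,z in(("foot",(309,226),30),("top",(318,152),65),("bar",(282,207),56),("lid",(317,159),102)):print(n,plane(*ray(T,*p),z).round())
W=viewer.camera_info("wrist");print(W['fov_y'],np.round(W['pose'],2))
E
```

```text
bar (array([495.26193555, 146.82316506,  51.35635737]), [np.float64(0.6610713764623221), np.float64(0.6610713764623005)])
lid (array([585.34250305,  71.42611214,  88.01523259]), [np.float64(5.473520993126243), np.float64(5.473520993126073)])
foot [457.  91.  30.]
top [609.  72.  65.]
bar [495. 147.  56.]
lid [587.  74. 102.]
65.70646984690485 [[ 2.5000e-01 -9.3000e-01 -2.7000e-01  2.2725e+02]
 [-9.7000e-01 -2.4000e-01 -7.0000e-02 -5.8505e+02]
 [-0.0000e+00  2.8000e-01 -9.6000e-01  3.7243e+02]
 [ 0.0000e+00  0.0000e+00  0.0000e+00  1.0000e+00]]
```

Emit:
arm_command --plan '[{"offset":[15,36,-3],"roll":-0.04,"claw":51},{"offset":[15,36,-3],"roll":-0.04,"claw":51},{"offset":[15,36,-3],"roll":-0.04,"claw":51},{"offset":[15,36,-3],"roll":-0.04,"claw":51},{"offset":[15,36,-3],"roll":-0.04,"claw":51},{"offset":[15,36,-3],"roll":-0.04,"claw":51},{"offset":[15,36,-3],"roll":-0.04,"claw":51},{"offset":[15,36,-3],"roll":-0.04,"claw":51},{"offset":[15,36,-3],"roll":-0.04,"claw":51},{"offset":[15,36,-3],"roll":-0.04,"claw":51}]'

```text
time_s: 1.1
tcp_pos: [308.3, -243.1, 374.5]
ee_rot: [-3.133, 0.23, -0.0]
contact_force: [0.3, -0.1, -0.6]
width: 43.4
finger_force: 0.0
```

Emit:
arm_command --plan '[{"offset":[15,36,-3],"claw":51},{"offset":[15,36,-3],"claw":51},{"offset":[15,36,-3],"claw":51},{"offset":[15,36,-3],"claw":51},{"offset":[15,36,-3],"claw":51},{"offset":[15,36,-3],"claw":51},{"offset":[15,36,-3],"claw":51},{"offset":[15,36,-3],"claw":51},{"offset":[15,36,-3],"claw":51},{"offset":[15,36,-3],"claw":51},{"offset":[0,0,0],"claw":51},{"offset":[0,0,0],"claw":51}]'

```text
invalid input at $.plan[0]: expected keys claw, offset, roll
```

Run:
```python
from h import *
import cv2
s=status.read_state();print(s['time_s'],s['tcp_pos'],s['ee_rot'],s['width'])
im=viewer.grab_frame("wrist");cv2.imwrite("pics/w1.png",im[:,:,::-1])
```

```text
1.1 [ 308.27792942 -243.14266643  374.51603584] [-3.13313518e+00  2.29536122e-01 -6.93084910e-05] 43.447809208811854
```

View pics/w1.png

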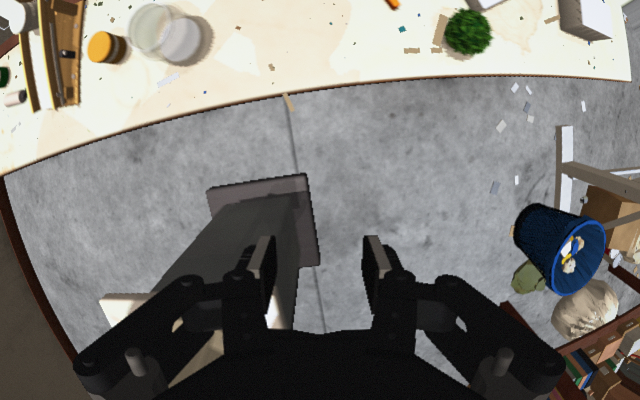

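The jar, ochre pot and part of the dispenser are at upper left, around (50,60). I'll go on toward it.

Emit:
arm_command --plan '[{"offset":[13,36,-3],"roll":0,"claw":51},{"offset":[13,36,-3],"roll":0,"claw":51},{"offset":[13,36,-3],"roll":0,"claw":51},{"offset":[13,36,-3],"roll":0,"claw":51},{"offset":[13,36,-3],"roll":0,"claw":51},{"offset":[13,36,-3],"roll":0,"claw":51},{"offset":[13,36,-3],"roll":0,"claw":51},{"offset":[13,36,-3],"roll":0,"claw":51},{"offset":[13,36,-3],"roll":0,"claw":51},{"offset":[13,36,-3],"roll":0,"claw":51},{"offset":[0,0,0],"roll":0,"claw":51},{"offset":[0,0,0],"roll":0,"claw":51}]'

```text
time_s: 2.35
tcp_pos: [437.9, 115.8, 344.2]
ee_rot: [3.133, -0.223, -0.002]
contact_force: [0.2, -0.3, 0.0]
width: 43.6
finger_force: 0.0
```

Run:
```python
from h import *
import cv2
s=status.read_state();print(s['time_s'],s['tcp_pos'],s['ee_rot'],s['width'])
i=viewer.camera_info("wrist");im=viewer.grab_frame("wrist");cv2.imwrite("pics/w2.png",im[:,:,::-1])
np.save("w2.npy",i,allow_pickle=True)
```

```text
2.35 [437.91577493 115.8303875  344.21876099] [ 3.13307881e+00 -2.22898230e-01 -1.91162355e-03] 43.62870371760941
```

View pics/w2.png

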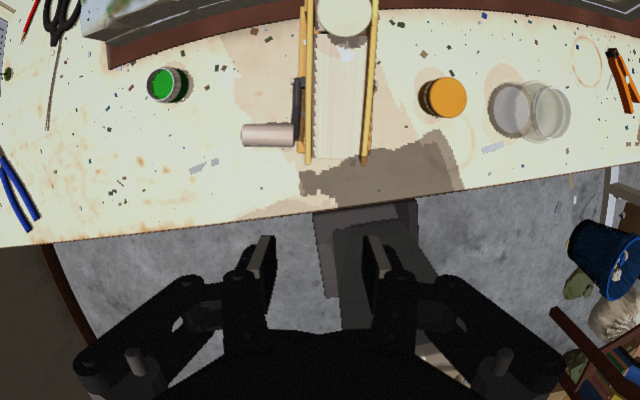

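The wrist view shows the bar from about (241,134) to (295,134), the chute foot at (308,164) to (364,163), and the lid at (345,10).

Run:
```python
from h import *
import cv2
i=np.load("w2.npy",allow_pickle=True).item()
im=cv2.imread("pics/w2.png")
c=cv2.resize(im[0:190,220:420],None,fx=4,fy=3.1*4/3.1*0.78,interpolation=cv2.INTER_CUBIC);cv2.imwrite("pics/w2c.png",cv2.resize(im[40:180,220:400],None,fx=4,fy=4,interpolation=cv2.INTER_CUBIC))
F=lambda u,v,z:plane(*ray(i,u,v,True),z).round(1)
print("barL",F(241,134,54),"barR",F(295,134,54),F(268,134,54))
print("foot L",F(308,164,45),"R",F(364,163,45))
T=viewer.camera_info("top");S=viewer.camera_info("scene")
print(tri(ray(T,282,207),ray(S,312,214),ray(i,268,134,True)))
```

```text
barL [496.8 175.7  54. ] barR [489.3 130.1  54. ] [492.8 152.6  54. ]
foot L [460.8 123.7  45. ] R [454.9  74.6  45. ]
(array([493.6862009 , 149.49476078,  55.19778557]), [np.float64(3.187527076300572), np.float64(1.1998142405516812), np.float64(2.95141171302331)])
```

View pics/w2c.png

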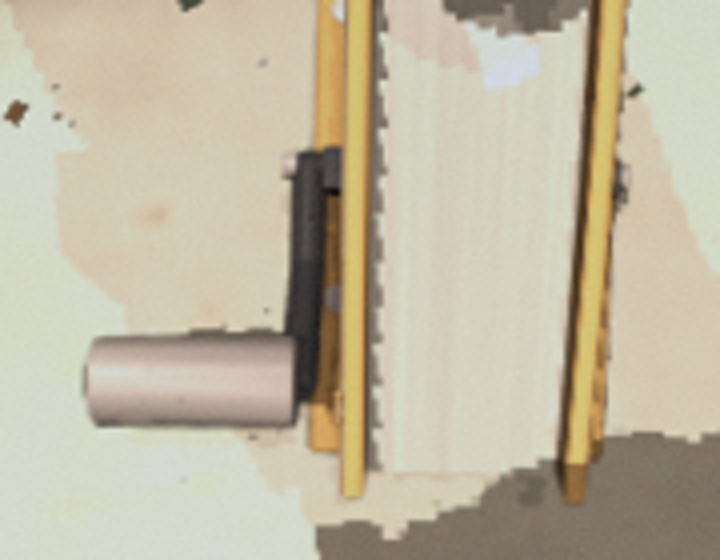

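Emit:
arm_command --plan '[{"offset":[17,3,-20],"roll":0,"claw":51},{"offset":[17,3,-20],"roll":0,"claw":51},{"offset":[16,2,-20],"roll":0,"claw":51},{"offset":[0,0,-15],"roll":0,"claw":51},{"offset":[0,0,0],"roll":0,"claw":51},{"offset":[0,0,0],"roll":0,"claw":51}]'

```text
time_s: 3.0
tcp_pos: [487.7, 122.3, 269.8]
ee_rot: [3.133, -0.228, -0.002]
contact_force: [0.9, -0.1, 0.7]
width: 43.6
finger_force: 0.0
```

Run:
```python
from h import *
import cv2
s=status.read_state();print(s['time_s'],s['tcp_pos'],s['ee_rot'],s['width'],s['contact_force'])
i=viewer.camera_info("wrist");im=viewer.grab_frame("wrist");cv2.imwrite("pics/w3.png",im[:,:,::-1])
np.save("w3.npy",i,allow_pickle=True)
```

```text
3.0 [487.71264925 122.3385046  269.83956163] [ 3.1328365e+00 -2.2817485e-01 -1.7040512e-03] 43.629125159517365 [ 0.92646682 -0.10628924  0.69774634]
```

View pics/w3.png

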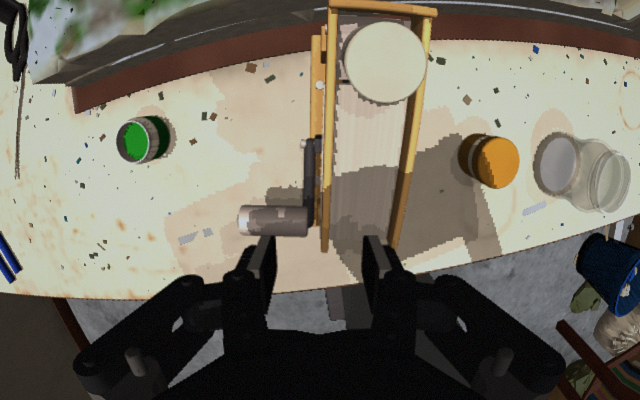

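Close up, the bar runs (238,219) to (308,221), the wall ends are at (325,250) and (395,248), and the pads' tips are near (266,237) and (372,237).

Run:
```python
from h import *
i=np.load("w3.npy",allow_pickle=True).item();j=np.load("w2.npy",allow_pickle=True).item()
F=lambda u,v,z:plane(*ray(i,u,v,True),z)
L,R=F(238,219,54),F(308,221,54);a,b=F(325,250,45),F(395,247,45)
print(L,R,(L+R)/2,a,b,(a+b)/2)
print("bar",tri(ray(i,273,220,True),ray(j,268,134,True)),"wallL",tri(ray(i,325,250,True),ray(j,308,164,True)),"wallR",tri(ray(i,395,247,True),ray(j,364,164,True)))
th=-0.145;ux=np.array([np.cos(th),np.sin(th)]);uy=np.array([-ux[1],ux[0]])
t=status.read_state()['tcp_pos'];d=(L+R)[:2]/2-t[:2];print("bar mid rel tool",d@ux,d@uy);d=(a+b)[:2]/2-t[:2];print("foot rel tool",d@ux,d@uy)
for u in(266,372):
  for z in (90,97,104):p=F(u,237,z);d=p[:2]-t[:2];print(u,z,d@ux,d@uy)
```

```text
[496.79744443 175.65603073  54.        ] [489.21511638 130.61071764  54.        ] [493.00628041 153.13337419  54.        ] [462.78353181 123.18643573  45.        ] [457.12539367  74.05172408  45.        ] [459.95446274  98.6190799   45.        ]
bar (array([492.81920859, 152.78832161,  53.44731842]), [np.float64(0.08433841251023366), np.float64(0.08433841251020696)]) wallL (array([459.67612144, 123.7715273 ,  38.76142074]), [np.float64(0.27155326877335906), np.float64(0.2715532687733354)]) wallR (array([452.35819942,  72.95852614,  36.20278817]), [np.float64(0.7171354307576511), np.float64(0.7171354307576184)])
bar mid rel tool 0.6001246785109584 30.96861372569908
foot rel tool -24.227941266707287 -27.74933985980861
266 90 4.767650655669156 29.10345801217365
266 97 7.899431955204989 27.784523188159206
266 104 11.031213254740768 26.465588364144725
372 90 4.7601218288455796 -26.82519848278025
372 97 7.892258815028113 -25.5018788423698
372 104 11.024395801210705 -24.17855920195935
```

Emit:
arm_command --plan '[{"offset":[0,1,-10],"roll":0,"claw":51},{"offset":[0,1,-10],"roll":0,"claw":51},{"offset":[0,0,-6],"roll":0,"claw":51},{"offset":[0,0,-2],"roll":0,"claw":51},{"offset":[0,0,0],"roll":0,"claw":51},{"offset":[0,0,0],"roll":0,"claw":51}]'

```text
time_s: 3.65
tcp_pos: [488.2, 125.4, 241.7]
ee_rot: [3.133, -0.226, -0.0]
contact_force: [0.6, 0.3, -0.2]
width: 43.6
finger_force: 0.0
```

Run:
```python
from h import *
import cv2
i=viewer.camera_info("wrist");im=viewer.grab_frame("wrist");cv2.imwrite("pics/w4.png",cv2.resize(im[100:300,170:470,::-1],None,fx=2.5,fy=2.5))
```

```text
(no output)
```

View pics/w4.png

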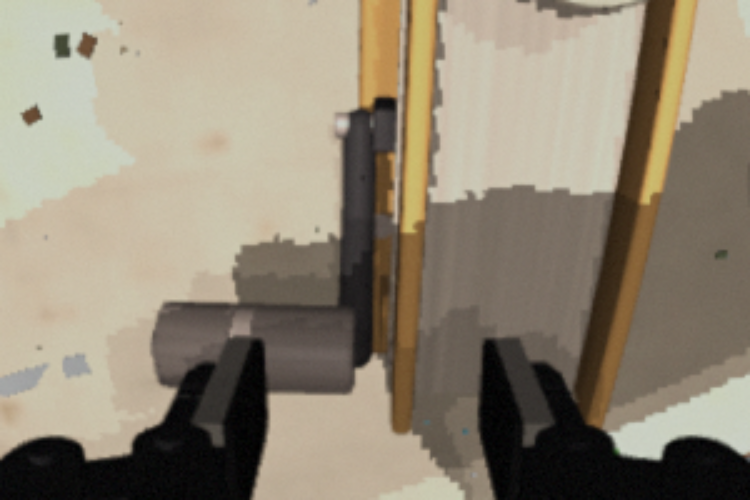

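The left finger is over the bar, at crop (225,370), and the right finger is between the chute walls, at crop (515,390). I'll lower it gently until it touches.

Emit:
arm_command --plan '[{"offset":[0,0,-1.5],"roll":0,"claw":51},{"offset":[0,0,-1.5],"roll":0,"claw":51},{"offset":[0,0,-1],"roll":0,"claw":51},{"offset":[0,0,0],"roll":0,"claw":51}]'

```text
time_s: 4.1
tcp_pos: [488.1, 125.3, 237.5]
ee_rot: [3.133, -0.226, -0.0]
contact_force: [0.4, 0.2, 0.1]
width: 43.3
finger_force: 0.0
```

Emit:
arm_command --plan '[{"offset":[0,0,-1],"roll":0,"claw":51},{"offset":[0,0,-1],"roll":0,"claw":51},{"offset":[0,0,-1],"roll":0,"claw":51},{"offset":[0,0,0],"roll":0,"claw":51}]'

```text
time_s: 4.5
tcp_pos: [488.1, 125.4, 234.7]
ee_rot: [-3.133, 0.226, 0.0]
contact_force: [-0.4, -0.4, 2.1]
width: 43.9
finger_force: 1.4
```

Emit:
arm_command --plan '[{"offset":[0,0,-1],"roll":0,"claw":51},{"offset":[0,0,-1],"roll":0,"claw":51},{"offset":[0,0,0],"roll":0,"claw":51}]'

```text
time_s: 4.8
tcp_pos: [487.5, 125.4, 232.6]
ee_rot: [3.133, -0.227, -0.003]
contact_force: [-3.6, 1.5, 5.1]
width: 43.7
finger_force: 2.6
```

Emit:
arm_command --plan '[{"offset":[0,0,-1],"roll":0,"claw":51},{"offset":[0,0,-1],"roll":0,"claw":51},{"offset":[0,0,0],"roll":0,"claw":51}]'

```text
time_s: 5.1
tcp_pos: [487.6, 125.4, 230.6]
ee_rot: [3.133, -0.226, -0.002]
contact_force: [-3.5, 0.7, 4.2]
width: 43.7
finger_force: 2.1
```

Emit:
arm_command --plan '[{"offset":[0,0,-1],"roll":0,"claw":51},{"offset":[0,0,-1],"roll":0,"claw":51},{"offset":[0,0,0],"roll":0,"claw":51},{"offset":[0,0,0],"roll":0,"claw":51}]'

```text
time_s: 5.5
tcp_pos: [488.0, 125.3, 228.6]
ee_rot: [3.133, -0.226, -0.001]
contact_force: [-3.4, -0.7, 5.0]
width: 43.7
finger_force: 2.3
```

Run:
```python
from h import *
import cv2
im=viewer.grab_frame("wrist");cv2.imwrite("pics/w5.png",cv2.resize(im[60:300,170:470,::-1],None,fx=2.4,fy=2.4))
```

```text
(no output)
```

View pics/w5.png

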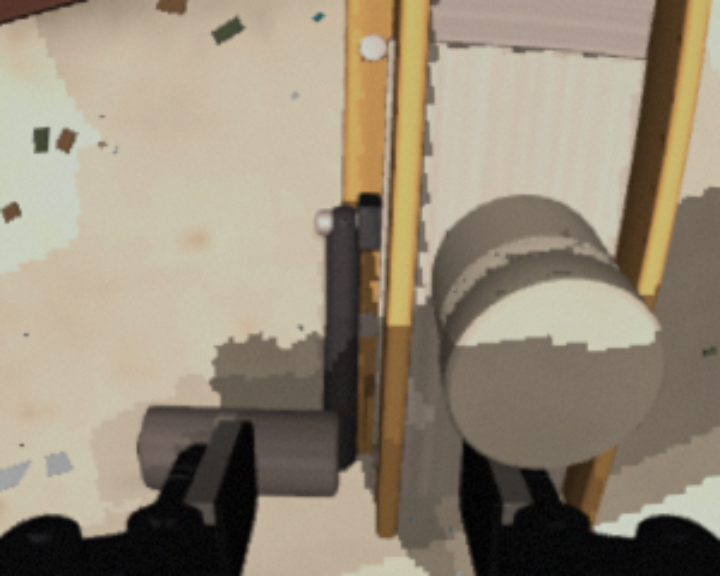

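The pot has popped out and rests against the chute finger at crop (520,460), and the nest is empty. I'll press the last millimetres and check that it stays stopped.

Emit:
arm_command --plan '[{"offset":[0,0,-1],"roll":0,"claw":51},{"offset":[0,0,-1],"roll":0,"claw":51},{"offset":[0,0,0],"roll":0,"claw":51},{"offset":[0,0,0],"roll":0,"claw":51}]'

```text
time_s: 5.95
tcp_pos: [488.1, 125.3, 226.7]
ee_rot: [3.133, -0.226, -0.0]
contact_force: [-3.7, 0.7, 4.6]
width: 43.3
finger_force: 2.3
```

Emit:
arm_command --plan '[{"offset":[0,0,-1],"roll":0,"claw":51},{"offset":[0,0,0],"roll":0,"claw":51},{"offset":[0,0,0],"roll":0,"claw":51},{"offset":[0,0,0],"roll":0,"claw":51},{"offset":[0,0,0],"roll":0,"claw":51},{"offset":[0,0,0],"roll":0,"claw":51},{"offset":[0,0,0],"roll":0,"claw":51}]'

```text
time_s: 6.65
tcp_pos: [488.2, 125.4, 225.8]
ee_rot: [-3.133, 0.226, -0.0]
contact_force: [-3.1, 1.0, 5.0]
width: 43.5
finger_force: 3.2
```

Run:
```python
from h import *
import cv2
im=viewer.grab_frame("wrist");cv2.imwrite("pics/w6.png",im[:,:,::-1])
```

```text
(no output)
```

View pics/w6.png

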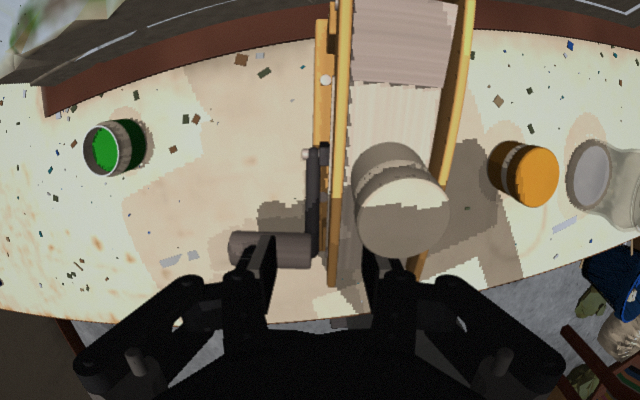

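The pot is still stopped at about (402,210), against the finger at (385,260). The bar is pressed down, and the green pot, ochre pot and jar stand where they were.

```bash
python3 -c "
from cell import r
print(r.hand_in())"
```

```text
the job is handed in; nothing more can be done
None
```

I handed the job in with one finger holding the thumb bar down and the other holding the white pot stopped on the chute, clear of its nest; the other pots and the jar look undisturbed in the last wrist picture.

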